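# Take the stuck plastic lid off a glass jar at the sorting bench

## Robot

A 6-joint arm with a two-finger parallel gripper is mounted at the origin on the work surface. World frame = base frame: x ahead of the robot, y to its left, z up, the work surface at z = 0. Lengths are in m, angles in rad, forces in N, time in s.
With the tool pointing down it reaches from about 0.275 to 0.975 m from the base axis. Payload 8.4 kg.
Tool frame: the origin (TCP) lies between the finger pads; the fingertips stand 17 mm ahead of it and the grasp point (between the pads) lies 2 mm behind it (robot.tip_reach is the distance from the TCP to the fingertips, in m); z points along the fingers, y is the line along which they close (so a half turn about z gives the same grasp; the last joint's range is limited). The gripper opens to 92 mm and grips with 3 to 60 N. Pads are 20 mm wide; open, the fingers measure 128 mm over their backs; the gripper's body (75 mm by 189 mm) begins 69 mm behind the grasp point.
Start: joints at [1.135, 0.353, 1.633, -0, 1.155, -0.002], TCP at [0.263, 0.567, 0.232] pointing down, gripper open.
Joint ranges: [-2.63, 2.63], [-0.92, 2.1], [0.06, 2.66], [-1.3, 4.44], [0, 2.69], [-3.02, 3.02]. Speed limits (rad/s): [2.22, 2.22, 2.79, 3.14, 3.14, 3.14].

## Interface

Orientations are given as a 3x3 rotation matrix whose columns are the frame's x, y, z axes.
In Python, from workcell import robot gives the robot as it stands.
- The arm moves only by the shell command python3 -m inch 'ROWS' [FORCE]. ROWS is JSON, one flat list of numbers, 5 for each row, row after row: the finger opening in m, from 0 to 0.0919, then the shift along the tool's x, y, z in m, then the turn about the tool's z in degrees. In form: [grip, x, y, z, roll, grip, x, y, z, roll, ...]. A call has exactly 10 rows; each row is the pose to reach, as a shift and turn from the pose commanded when the call began, along the tool's axes at that moment; what a row does not reach only later rows make up. A row lasts 1/10 s, in which the tool goes at most 50 mm and 8.59 degrees, less where a joint would pass 70% of its speed; a pose out of reach is approached as far as the arm can. A call with a gripper value outside its range is refused whole. The fingers move at their own pace and stop on an object; FORCE is the grip in N (left out, the last holds). Time passes only in rows, so rows that repeat a pose let the fingers close, or fill a call up. It gives the time, the measured TCP pose, the force, the opening and the grip force at its end, in the units of the state.
- robot.read_state(): the state, without advancing time (a new reading comes with each control period).
- robot.grab_frame(name): name is "scene" or "top" or "wrist"; returns the picture (480x640x3 uint8, blue, green, red); there is no depth.
- robot.calibration(name): a dict with "mtx" (3x3 intrinsics, pixels), "extrinsics" (4x4, takes a point from camera to world coordinates). Camera axes: x right, y down, z forward; pixel columns grow to the right and rows downward; lengths in m; the calibration is good to about 2 mm. The wrist camera is an equidistant fisheye: a pixel r from the principal point sees the ray r / f radians off the axis. A picture is of the moment at which its call begins: read the wrist's pose just before it. calibration takes no time and is no camera call; for the wrist camera it gives the pose at the moment of the call.
- robot.sign_off(): hands the job in; it is judged then, once.
Trained networks look in the newest picture that a camera, given by its name, has taken for a name from the list of things; names that differ only in an ending like _2 or _b are one class to them, and where a whole thing is asked for, a point or a joint stands for the part that bears it (a point fixed in the world has none). Each returns a list of dicts, best first, with "p" (0 to 1); they miss things now and then, are a little off and sometimes report something else, mostly with a low value. They report only what shows in the picture. A call takes as long as a camera call. They do not tell look-alikes from the thing itself.
- robot.spot_in(label, camera): "bbox" ([centre column, centre row, width, height] in pixels, round what is visible of it).
The state is a dict: "clock": time; "joints": joint angles; "qd": joint speeds; "tau": joint torques, N m; "tcp_pos": TCP position; "eef_rot": TCP orientation; "force": force on the tool from outside, world axes, zero at the start; "ft_torque": the same for the moment, N m; "grip_width": finger opening in m; "grip_force": force on a finger pad.
Only numpy, scipy, OpenCV 4.12 (cv2) and the standard library are available. Lean on these libraries where they do the work, as an engineer would, in place of code of your own. Each camera call takes 0.05 s, during which the arm holds its last target. There are 200 camera calls.

## Task

The red lid of the square glass jar is stuck: break it loose with a short hard twist anticlockwise, turn it on until you feel it come free, lift it off and leave it lying in the yellow plastics tray. The jar must stay seated in its blue holder all the while, so do not haul on a lid that is still caught; do not crush the lid in the grip, and leave the upright cans, bottle, carton and other jar undisturbed.

Things in the scene. Friction and masses are not known exactly. Their poses are not given: they have to be found in the camera images.
- lid_center (a point): Centre of the red plastic lid, half-way up. Round, 56 mm across (16 flat facets, fine ribs), 26 mm tall, 30 g, z up; a white stripe on its top runs along its +x. Its lower edge is 12 mm above the jar's shoulder. Too weak a grip slips round on it: about 30 N on each finger is right; it is crushed at about 50 N on each finger.
- jar_neck (a point): On the jar's axis at the lid's lower edge, 95 mm above the jar's underside. The lid is stuck (0.4 to 0.7 N m) over the first 0.1 to 0.4 rad anticlockwise seen from above, easy after that. Hidden lugs hold it down until a turn of 0.9 to 2.0 rad in all, different each time; it is then free to lift for a further 0.45 rad or so and catches again beyond. Clockwise it is blocked.
- jar_body (a point): In the glass jar on its axis, 40 mm above its underside. Square body 71 x 71 mm, 75 mm tall, shoulder up to 83 mm, round neck 36 mm across; axes along the sides, z up; 0.5 to 0.8 kg. Loose in the holder's pocket, which keeps it from turning but not from lifting: a lid still held lifts 1 to 2 mm alone, then takes the jar's weight up with it (feel for this gently); more than 12 mm is too far.
- holder: Blue steel holder fixed to the bench, 94 x 94 mm, 36 mm tall, with a square pocket (74 mm, floor 8 mm above the bench). Origin at the centre of its underside, on the bench; turned as the jar.
- yellow_tray: Yellow open plastics tray fixed to the bench, 220 (x) x 170 (y) x 70 mm tall, walls and floor 5 mm. Origin at the centre of its underside, on the bench. A small white cap lies in one corner.
- blue_tray: Blue open metals tray, same size and origin, fixed; a flattened can lies in it. Not for the lid.
- drink_can: Bystander: green drink can, 66 mm across, 115 mm tall, upright; origin at the centre of its underside.
- food_tin: Bystander: steel food tin, 74 mm across, 75 mm tall, upright; origin at the centre of its underside.
- amber_bottle: Bystander: amber glass bottle, 68 mm across, 190 mm tall, upright; origin at the centre of its underside.
- other_jar: Bystander: round glass jar with a green lid, 68 mm across, 100 mm tall, upright; origin at the centre of its underside.
- carton: Bystander: brown carton, 70 x 70 x 120 mm, upright; origin at the centre of its underside.
Things that resemble listed ones, but are neither listed nor needed, are in the scene too. What is shaped like the part that bears lid_center but green or turquoise is not meant.

How it is judged:
On the way, in this order (a step that is already met when the one before it is completed fails the run):
1. the lid has been broken loose: turned by more than 0.5 rad while still seated on the jar (angle between the x axis of lid_center and the x axis of jar_body, either way round above 0.5 rad and z of lid_center in the frame of jar_body below 0.076 m and horizontal distance between lid_center and jar_body below 0.008 m), for 0.1 s.
2. the lid has been lifted clear of the jar (z of lid_center in the frame of jar_body above 0.105 m), for 0.1 s.
At the end, for the whole second after the job is handed in: The lid lies inside the yellow tray (its centre between the walls and less than 60 mm above the bench); the jar stands upright (within 0.08 rad) and seated in the holder (its point within 56 mm of the holder's origin, 48 mm when seated) (x of lid_center in the frame of yellow_tray between -0.105 and 0.105 m and y of lid_center in the frame of yellow_tray between -0.08 and 0.08 m and height (world z) of lid_center below 0.06 m and distance between jar_body and holder below 0.056 m and angle between jar_body's own z axis and vertical below 0.08 rad); the robot touches nothing.
It fails at once if the jar is lifted out of its seat (more than 12 mm) or tipped (more than 0.15 rad) (height (world z) of jar_body above 0.06 m or angle between jar_body's own z axis and vertical above 0.15 rad).
It fails at once if the lid is crushed by the fingers (contact force between the fingers and lid above 100 N).
It fails at once if a bystander is knocked: moved more than 40 mm (distance of any of drink_can, food_tin, amber_bottle, other_jar, carton from where it was at the start of the episode above 0.04 m).
It also fails if it takes over 72 s, if anything falls off the work surface, if the arm or the gripper's body presses on something with over 40 N, if the wrist force passes 120 N, or if a joint passes its speed limit or range.

## Working session

There is one attempt and no reset: what is moved stays moved. The work goes in short steps, Python scripts to look and compute and a shell command to move; the robot and the scene stay as the last step left them, time stands still between calls to the robot, and variables do not carry over. Pictures are saved under pics/ and viewed, at most 10 in all, crops included, and the job is handed in when it is done.

```bash
mkdir -p pics; ls; cat > h.py <<'E'
import numpy as np, cv2
from workcell import robot
def ray(cam,u,v,c=None):
    c=c or robot.calibration(cam); K=np.array(c["mtx"]);T=np.array(c["extrinsics"])
    x=(u-K[0,2])/K[0,0]; y=(v-K[1,2])/K[1,1]
    if cam=="wrist":
        r=np.hypot(x,y); d=np.array([x/r*np.sin(r),y/r*np.sin(r),np.cos(r)]) if r>1e-9 else np.array([0,0,1.])
    else: d=np.array([x,y,1.])
    return T[:3,3],T[:3,:3]@d
def atz(cam,u,v,z,c=None):
    o,d=ray(cam,u,v,c); return o+d*(z-o[2])/d[2]
E
python3 - <<'E'
from h import *
s=robot.read_state(); print(s["clock"],s["tcp_pos"],s["eef_rot"],s["force"])
ims=[]
for c in ("scene","top"):
    im=robot.grab_frame(c); cv2.imwrite(f"pics/{c}0.png",im)
    print(c,np.round(robot.calibration(c)["extrinsics"],3).tolist())
    for n in ("lid_center","jar_body","holder","yellow_tray","blue_tray","drink_can","food_tin","amber_bottle","other_jar","carton"):
        print(c,n,[(np.round(d["bbox"]).astype(int).tolist(),round(d["p"],2)) for d in robot.spot_in(n,c)][:4])
E
```

```text
pics
0.0 [0.26252155 0.56669209 0.2308871 ] [[-9.07379473e-01  4.20312003e-01 -5.58344513e-04]
 [ 4.20312374e-01  9.07378673e-01 -1.20485559e-03]
 [ 2.14634508e-07 -1.32794034e-03 -9.99999118e-01]] [-0.89471346  0.09189807 -0.17109979]
scene [[0.399, 0.696, -0.597, 1.306], [0.917, -0.299, 0.265, -0.336], [0.006, -0.653, -0.758, 1.019], [0.0, 0.0, 0.0, 1.0]]
scene lid_center [([314, 211, 26, 24], 0.96), ([366, 230, 22, 23], 0.81), ([337, 275, 24, 26], 0.56)]
scene jar_body [([318, 228, 29, 29], 0.77)]
scene holder [([316, 238, 42, 40], 0.68), ([215, 344, 43, 69], 0.32)]
scene yellow_tray [([204, 273, 96, 101], 0.64)]
scene blue_tray [([418, 201, 106, 88], 0.64)]
scene drink_can [([418, 274, 37, 50], 0.8)]
scene food_tin [([294, 330, 39, 47], 0.65)]
scene amber_bottle [([215, 346, 40, 72], 0.86)]
scene other_jar [([484, 252, 39, 50], 0.74)]
scene carton [([367, 304, 43, 70], 0.65)]
top [[0.012, -0.991, 0.136, 0.481], [-1.0, -0.013, -0.01, 0.002], [0.012, -0.136, -0.991, 1.071], [0.0, 0.0, 0.0, 1.0]]
top lid_center [([315, 309, 34, 35], 0.97), ([246, 293, 29, 31], 0.78), ([315, 243, 31, 31], 0.76)]
top jar_body [([312, 309, 50, 54], 0.82)]
top holder [([313, 308, 72, 67], 0.82)]
top yellow_tray [([469, 308, 116, 136], 0.64)]
top blue_tray [([157, 308, 109, 132], 0.9), ([310, 166, 40, 54], 0.56)]
top drink_can [([232, 183, 42, 52], 0.77)]
top food_tin [([397, 181, 44, 42], 0.85)]
top amber_bottle [([494, 177, 60, 54], 0.68)]
top other_jar [([134, 183, 51, 48], 0.91)]
top carton [([308, 165, 40, 53], 0.65)]
```

View pics/top0.png

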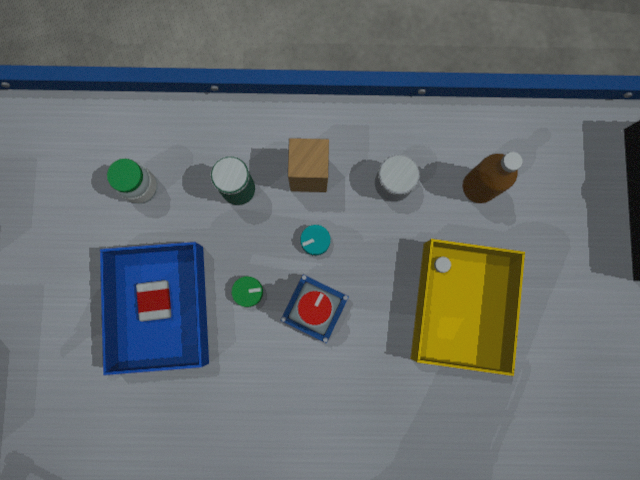

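```bash
python3 - <<'E'
from h import *
im=cv2.imread("pics/top0.png"); cv2.imwrite("pics/crop.png",cv2.resize(im[220:360,220:370],None,fx=4,fy=4,interpolation=cv2.INTER_CUBIC))
print("lid top",atz("top",315,309,.12),"scene",atz("scene",314,211,.11))
for n,u,v,z in (("yt",469,308,.035),("bt",157,308,.035),("can",232,183,.06),("tin",397,181,.04),("bot",494,177,.1),("cart",308,165,.06),("g1",246,293,.0),("g2",315,243,0)): print(n,atz("top",u,v,z).round(3))
E
```

```text
lid top [ 0.48803547 -0.00139145  0.12      ] scene [0.48542627 0.00355504 0.11      ]
yt [ 0.494 -0.283  0.035]
bt [0.487 0.285 0.035]
can [0.715 0.153 0.06 ]
tin [ 0.728 -0.152  0.04 ]
bot [ 0.723 -0.315  0.1  ]
cart [0.751 0.015 0.06 ]
g1 [0.517 0.129 0.   ]
g2 [ 0.614 -0.     0.   ]
```

The red lid is at (315,309) on the square jar in the blue holder, with its stripe pointing up and to the right. Possible look-alikes are the green lid at (247,292), the turquoise lid at (315,240), and the green lid on the other jar at (126,176). I choose the red one. The yellow tray is at (469,308), with its white cap at (443,264).

View pics/crop.png

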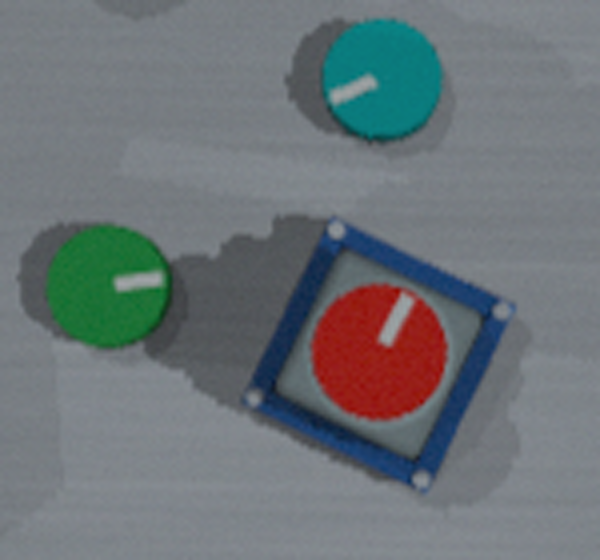

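```bash
python3 -m inch '[0.09,-0.03,-0.03,0,8,0.09,-0.06,-0.06,0,16,0.09,-0.09,-0.09,0,24,0.09,-0.12,-0.12,0,32,0.09,-0.15,-0.15,0,40,0.09,-0.18,-0.18,0,48,0.09,-0.21,-0.21,0,56,0.09,-0.24,-0.24,0,64,0.09,-0.27,-0.27,0,72,0.09,-0.3,-0.3,0,80]' 34
```

```text
clock: 2.1
tcp_pos: [0.4092, 0.1672, 0.2319]
eef_rot: [[0.262, 0.965, 0.001], [0.965, -0.262, 0.0], [0.001, 0.001, -1.0]]
force: [1.5, 0.2, 0.2]
grip_width: 0.09
grip_force: 0.0
```

The crop confirms the red lid, with its centre at about pixel (315,308) and the stripe near -26° in the world frame. Next I move above it.

```bash
python3 -m inch '[0.09,-0.02,0.017,0,8,0.09,-0.04,0.034,0,16,0.09,-0.06,0.051,0,24,0.09,-0.08,0.068,0,32,0.09,-0.1,0.085,0,40,0.09,-0.12,0.102,0,48,0.09,-0.1415,0.12,0,56,0.09,-0.1415,0.12,0,64,0.09,-0.1415,0.12,0,72,0.09,-0.1415,0.12,0,78]'
python3 - <<'E'
from h import *
for c,z in (("wrist",.129),("top",.12)):
    cal=robot.calibration(c); im=robot.grab_frame(c); cv2.imwrite(f"pics/{c}1.png",im)
    for d in robot.spot_in("lid_center",c):
        b=np.array(d["bbox"]); print(c,b.round(),d["p"],atz(c,b[0],b[1],z,cal).round(4))
    if c=="wrist":
        h=cv2.cvtColor(im,cv2.COLOR_BGR2HSV); m=((h[...,0]<8)|(h[...,0]>172))&(h[...,1]>150)&(h[...,2]>60)
        n,l,st,ce=cv2.connectedComponentsWithStats(m.astype(np.uint8)); 
        for k in np.argsort(-st[1:,4])[:3]+1: print(st[k],ce[k],atz(c,*ce[k],z,cal).round(4))
s=robot.read_state(); print(s["tcp_pos"],s["joints"],s["force"],s["ft_torque"])
E
```

```text
clock: 3.1
tcp_pos: [0.4886, 0.0009, 0.2316]
eef_rot: [[0.998, -0.056, 0.0], [-0.056, -0.998, 0.0], [0.0, -0.0, -1.0]]
force: [-0.7, 0.8, -0.9]
grip_width: 0.0898
grip_force: 0.0
wrist [316.  85.  56.  54.] 0.94 [0.5995 0.0007 0.129 ]
wrist [204. 193.  57.  47.] 0.86 [0.531  0.0857 0.129 ]
wrist [325. 238.  73.  82.] 0.79 [0.4926 0.0008 0.129 ]
wrist [150.  22. 107.  42.] 0.61 [0.6653 0.1208 0.129 ]
[ 285  198   78   80 4522] [323.05086245 239.12184874] [0.4918 0.0021 0.129 ]
[  54  202   46   41 1175] [ 75.5787234  222.07574468] [0.518  0.2063 0.129 ]
[ 90 206   2   2   2] [ 90.5 206.5] [0.5294 0.1872 0.129 ]
top [316. 241.  35.  32.] 0.65 [ 0.6026 -0.0025  0.12  ]
top [234. 294.   5.  13.] 0.41 [0.5111 0.134  0.12  ]
[0.48853266 0.00127672 0.23163398] [-4.47601935e-04  1.39051111e-01  1.91768308e+00 -1.52394544e-05
  1.08475734e+00  1.61701027e+00] [ 0.60661071 -0.44050437 -0.0568283 ] [-0.00497595  0.09930312  0.0057616 ]
```

View pics/wrist1.png

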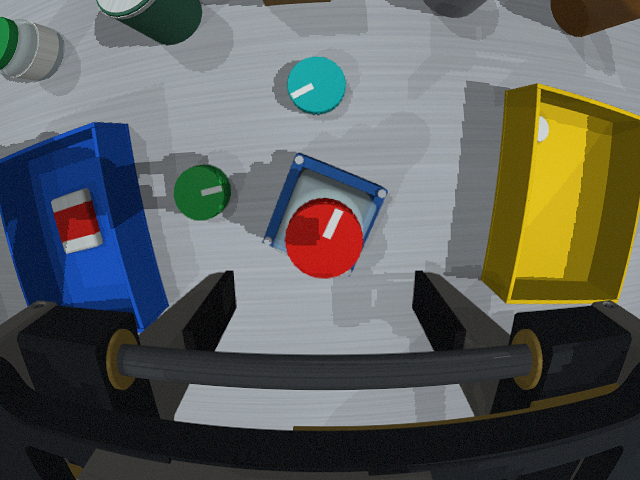

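The wrist picture shows the red lid at (324,238) between the open fingers. I estimate it at (0.490, 0.001), which agrees with the top view to 2–3 mm. Now I descend, then close.

```bash
python3 -m inch '[0.09,0.0015,0,0.03,0,0.09,0.0015,0,0.06,0,0.09,0.0015,0,0.08,0,0.09,0.0015,0,0.095,0,0.09,0.0015,0,0.107,0,0.09,0.0015,0,0.1145,0,0.09,0.0015,0,0.1145,0,0.075,0.0015,0,0.1145,0,0.065,0.0015,0,0.1145,0,0.062,0.0015,0,0.1145,0]' 34
python3 - <<'E'
from h import *
c="wrist";cal=robot.calibration(c); im=robot.grab_frame(c); cv2.imwrite("pics/w2.png",im)
h=cv2.cvtColor(im,cv2.COLOR_BGR2HSV); m=((h[...,0]<8)|(h[...,0]>172))&(h[...,1]>150)&(h[...,2]>60)
n,l,st,ce=cv2.connectedComponentsWithStats(m.astype(np.uint8)); k=1+np.argmax(st[1:,4])
b=st[k];print(b,ce[k],atz(c,b[0]+b[2]/2,b[1]+b[3]/2,.129,cal),robot.read_state()["tcp_pos"])
E
```

```text
clock: 4.3
tcp_pos: [0.4905, 0.0012, 0.1177]
eef_rot: [[0.999, -0.05, 0.001], [-0.05, -0.999, -0.0], [0.001, -0.0, -1.0]]
force: [-1.2, 0.1, 0.2]
grip_width: 0.0681
grip_force: 0.0
[  260   237   129   118 11639] [323.1033594  301.31420225] [0.49936385 0.0013403  0.129     ] [0.49040287 0.00118129 0.1176425 ]
```

View pics/w2.png

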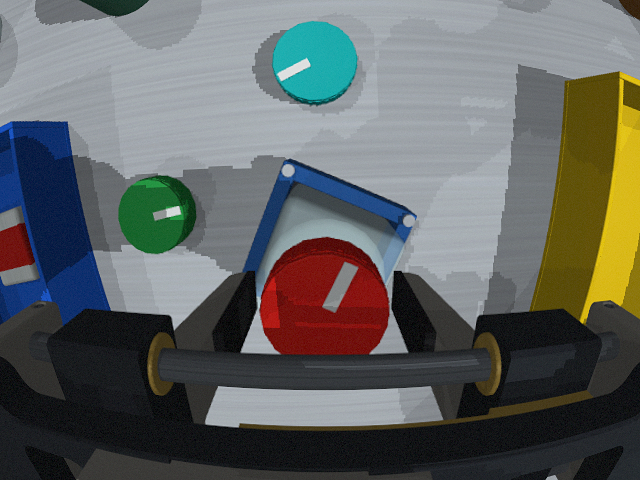

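The wrist view shows the lid at about (324,310), between the pads and centred to within a few mm. Now I close at 34 N.

```bash
python3 -m inch '[0.056,0,0,0,0,0.054,0,0,0,0,0.052,0,0,0,0,0.05,0,0,0,0,0.048,0,0,0,0,0.048,0,0,0,0,0.048,0,0,0,0,0.048,0,0,0,0,0.048,0,0,0,0,0.048,0,0,0,0]' 34
```

```text
clock: 5.35
tcp_pos: [0.4902, 0.0011, 0.1174]
eef_rot: [[0.999, -0.05, 0.0], [-0.05, -0.999, -0.0], [0.0, 0.0, -1.0]]
force: [-1.5, -1.5, 5.9]
grip_width: 0.0559
grip_force: 34.0
```

```bash
python3 -m inch '[0.048,0,0,0,-8,0.048,0,0,0,-16,0.048,0,0,0,-24,0.048,0,0,0,-32,0.048,0,0,0,-38,0.048,0,0,0,-42,0.048,0,0,0,-45,0.048,0,0,0,-45,0.048,0,0,0,-45,0.048,0,0,0,-45]' 34
python3 - <<'E'
from h import *
c="wrist"; im=robot.grab_frame(c); cv2.imwrite("pics/w3.png",im)
s=robot.read_state(); print(s["force"],s["ft_torque"],s["joints"][5],s["grip_force"],s["grip_width"])
E
```

```text
clock: 6.35
tcp_pos: [0.4905, 0.0013, 0.1174]
eef_rot: [[0.743, 0.67, 0.001], [0.67, -0.743, 0.0], [0.001, 0.001, -1.0]]
force: [-0.4, 0.2, 5.5]
grip_width: 0.0561
grip_force: 34.0
[0.41427211 0.81745084 6.11634305] [-0.02478049  0.12386252  0.0240981 ] 0.8363623483568056 34.00122685561655 0.05586393350707158
```

View pics/w3.png

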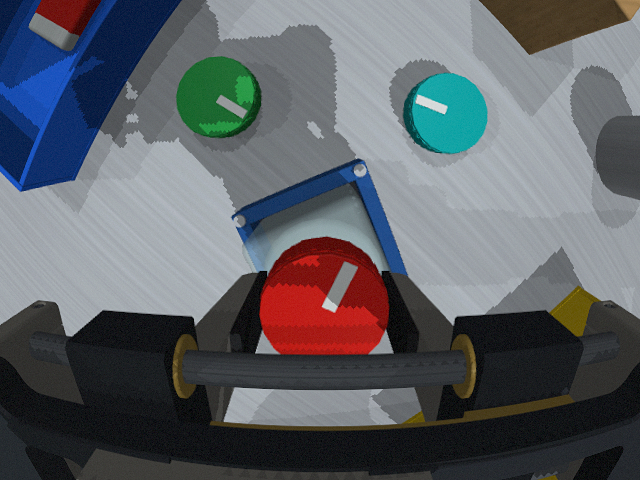

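The stripe kept its place in the picture at (340,288), so the lid turned with the gripper while the holder and jar stayed put. It is broken loose by about 0.78 rad. Next I turn in small steps with gentle lift tests.

```bash
python3 -m inch '[0.048,0,0,0,-5,0.048,0,0,0,-10,0.048,0,0,0,-12,0.048,0,0,0,-12,0.048,0,0,-0.001,-12,0.048,0,0,-0.002,-12,0.048,0,0,-0.003,-12,0.048,0,0,-0.004,-12,0.048,0,0,-0.004,-12,0.048,0,0,-0.004,-12]'
```

```text
clock: 7.4
tcp_pos: [0.4896, 0.0012, 0.1207]
eef_rot: [[0.586, 0.81, -0.001], [0.81, -0.586, 0.0], [-0.001, -0.001, -1.0]]
force: [-0.9, 1.4, -6.8]
grip_width: 0.0555
grip_force: 34.0
```

Still held at -6.8 N, which is the jar's weight. I lower, turn 14° more and test again.

```bash
python3 -m inch '[0.048,0,0,0.002,0,0.048,0,0,0.004,0,0.048,0,0,0.004,-7,0.048,0,0,0.004,-14,0.048,0,0,0.004,-14,0.048,0,0,0.002,-14,0.048,0,0,0.001,-14,0.048,0,0,0,-14,0.048,0,0,0,-14,0.048,0,0,0,-14]'
```

```text
clock: 8.4
tcp_pos: [0.4901, 0.0012, 0.1211]
eef_rot: [[0.373, 0.928, 0.0], [0.928, -0.373, -0.0], [0.0, 0.0, -1.0]]
force: [-0.6, 1.0, -0.0]
grip_width: 0.0559
grip_force: 34.0
```

About 0 N at 71° total, so it is probably free. I lift 2 mm more to confirm.

```bash
python3 -m inch '[0.048,0,0,-0.001,0,0.048,0,0,-0.002,0,0.048,0,0,-0.002,0,0.048,0,0,-0.002,0,0.048,0,0,-0.002,0,0.048,0,0,-0.002,0,0.048,0,0,-0.002,0,0.048,0,0,-0.002,0,0.048,0,0,-0.002,0,0.048,0,0,-0.002,0]'
```

```text
clock: 9.4
tcp_pos: [0.49, 0.0012, 0.1231]
eef_rot: [[0.372, 0.928, -0.0], [0.928, -0.372, 0.0], [-0.0, -0.0, -1.0]]
force: [0.3, 0.7, 1.1]
grip_width: 0.056
grip_force: 34.0
```

It is free, with no load at 6 mm. Lifting off, slowly at first.

```bash
python3 -m inch '[0.048,0,0,-0.002,0,0.048,0,0,-0.004,0,0.048,0,0,-0.006,0,0.048,0,0,-0.009,0,0.048,0,0,-0.012,0,0.048,0,0,-0.016,0,0.048,0,0,-0.022,0,0.048,0,0,-0.03,0,0.048,0,0,-0.04,0,0.048,0,0,-0.05,0]'
python3 - <<'E'
from h import *
cv2.imwrite("pics/s4.png",robot.grab_frame("scene")[130:360,140:480].repeat(2,0).repeat(2,1)); print(robot.read_state()["force"])
E
```

```text
clock: 10.4
tcp_pos: [0.4901, 0.0012, 0.1741]
eef_rot: [[0.372, 0.928, 0.0], [0.928, -0.372, -0.0], [0.0, 0.0, -1.0]]
force: [-0.0, 0.4, -0.3]
grip_width: 0.0557
grip_force: 34.0
[1.04725176 0.41729384 0.57836199]
```

View pics/s4.png

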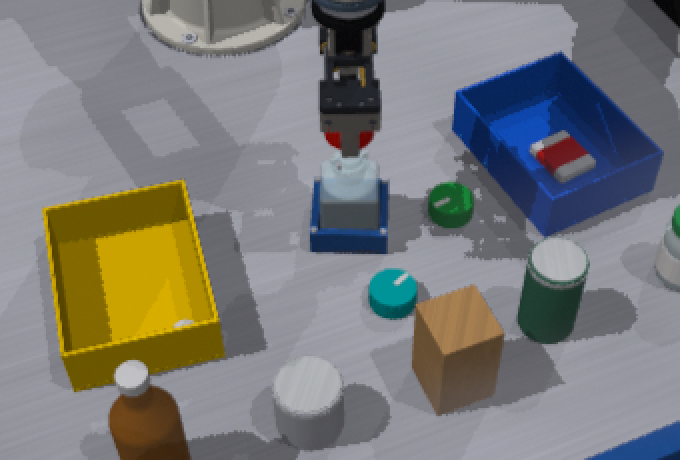

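The lid is off and held above the neck, around (350,138) in the crop, and the jar is still seated in its blue holder. The tray is clear, with the white cap at its far corner (183,325). Carrying it there.

```bash
python3 -m inch '[0.048,-0.02,0.007,0,-2,0.048,-0.05,0.017,0,-5,0.048,-0.08,0.027,0,-8,0.048,-0.115,0.039,0,-11,0.048,-0.15,0.051,0,-14,0.048,-0.185,0.063,0,-17,0.048,-0.22,0.075,0,-20,0.048,-0.25,0.085,0,-22,0.048,-0.271,0.0925,0,-22,0.048,-0.271,0.0925,0,-22]'
python3 - <<'E'
from h import *
c="wrist"; cal=robot.calibration(c); im=robot.grab_frame(c); cv2.imwrite("pics/w5.png",im)
E
```

```text
clock: 11.45
tcp_pos: [0.475, -0.2872, 0.1734]
eef_rot: [[-0.0, 1.0, 0.001], [1.0, 0.0, -0.001], [-0.001, 0.001, -1.0]]
force: [1.0, 0.8, -0.6]
grip_width: 0.0561
grip_force: 34.0
```

View pics/w5.png

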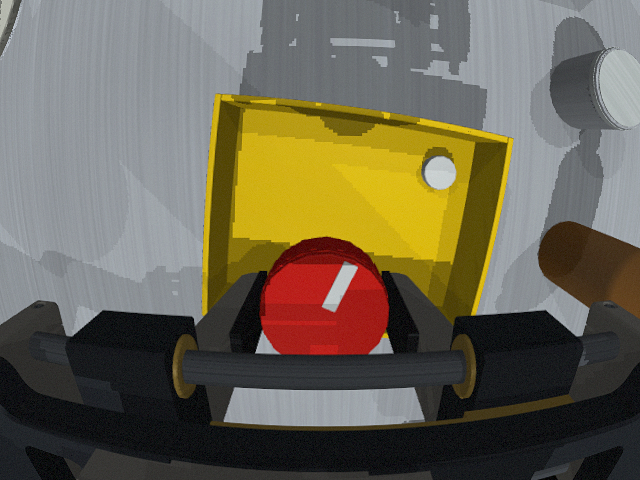

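```bash
python3 - <<'E'
from h import *
for p in ((218,96),(511,139),(204,315),(474,315),(262,350),(388,340)): print("w",p,atz("wrist",*p,.07).round(3))
for p in ((431,240),(523,252),(417,363),(514,375)): print("t",p,atz("top",*p,.07).round(3))
E
```

```text
w (218, 96) [ 0.401 -0.178  0.07 ]
w (511, 139) [ 0.613 -0.205  0.07 ]
w (204, 315) [ 0.379 -0.344  0.07 ]
w (474, 315) [ 0.596 -0.345  0.07 ]
w (262, 350) [ 0.424 -0.374  0.07 ]
w (388, 340) [ 0.526 -0.365  0.07 ]
t (431, 240) [ 0.613 -0.208  0.07 ]
t (523, 252) [ 0.594 -0.372  0.07 ]
t (417, 363) [ 0.397 -0.18   0.07 ]
t (514, 375) [ 0.379 -0.349  0.07 ]
```

The tray's centre is (0.496, -0.277), turned about -7°; the top and wrist views agree. I shift slightly, align and lower.

```bash
python3 -m inch '[0.048,0.004,0.007,0,4,0.048,0.008,0.014,0.01,7,0.048,0.008,0.014,0.035,7,0.048,0.008,0.014,0.06,7,0.048,0.008,0.014,0.085,7,0.048,0.008,0.014,0.105,7,0.048,0.008,0.014,0.122,7,0.048,0.008,0.014,0.136,7,0.048,0.008,0.014,0.145,7,0.048,0.008,0.014,0.145,7]'
```

```text
clock: 12.5
tcp_pos: [0.4885, -0.2759, 0.0272]
eef_rot: [[0.119, 0.993, -0.001], [0.993, -0.119, 0.001], [0.001, -0.002, -1.0]]
force: [0.4, 0.5, -0.8]
grip_width: 0.0561
grip_force: 34.0
```

```bash
python3 -m inch '[0.06,0,0,0,0,0.07,0,0,0,0,0.076,0,0,0,0,0.076,0,0,0,0,0.076,0,0,0,0,0.076,0,0,0,0,0.076,0,0,-0.02,0,0.076,0,0,-0.05,0,0.076,0,0,-0.09,0,0.076,0,0,-0.13,0]' && python3 -m inch '[0.076,0,0,-0.04,0,0.076,0,0,-0.07,0,0.076,-0.03,0,-0.07,0,0.076,-0.06,0,-0.07,0,0.076,-0.1,0,-0.07,0,0.076,-0.14,0,-0.07,0,0.076,-0.17,0,-0.07,0,0.076,-0.17,0,-0.07,0,0.076,-0.17,0,-0.07,0,0.076,-0.17,0,-0.07,0]'
python3 - <<'E'
from h import *
im=robot.grab_frame("scene"); cv2.imwrite("pics/s6.png",im); im=robot.grab_frame("top"); cv2.imwrite("pics/t6.png",im)
print(robot.spot_in("lid_center","top")[:4])
E
```

```text
clock: 13.5
tcp_pos: [0.4885, -0.2765, 0.1591]
eef_rot: [[0.119, 0.993, -0.001], [0.993, -0.119, 0.001], [0.0, -0.001, -1.0]]
force: [0.1, -0.3, 0.5]
grip_width: 0.0756
grip_force: 0.0
clock: 14.5
tcp_pos: [0.4687, -0.4445, 0.2279]
eef_rot: [[0.119, 0.993, -0.0], [0.993, -0.119, 0.001], [0.001, -0.001, -1.0]]
force: [-0.9, 0.0, -0.0]
grip_width: 0.0757
grip_force: 0.0
[{'bbox': [315.5, 241.2, 33.4, 34.3], 'p': 0.63}, {'bbox': [246.4, 291.8, 29.2, 26.6], 'p': 0.59}, {'bbox': [464.7, 310.9, 32.8, 34.1], 'p': 0.55}]
```

View pics/s6.png

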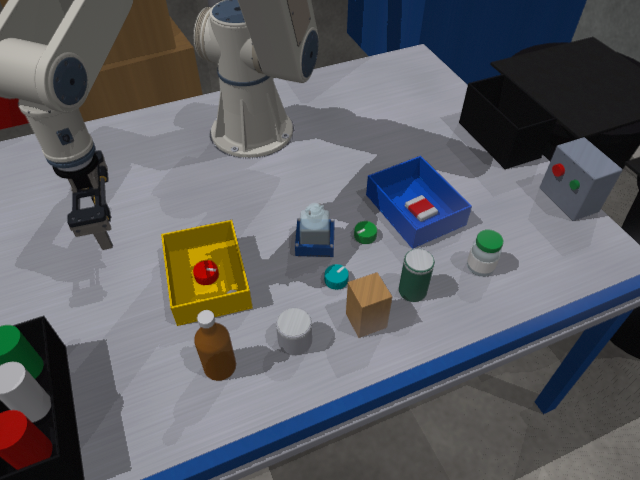

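The lid lies in the yellow tray at (205,272). The jar is seated in the blue holder at (315,230), the bystanders stand, and the arm is clear.

```bash
python3 -c "
from workcell import robot
print(robot.sign_off())"
```

```text
the job is handed in; nothing more can be done
None
```

The red lid was broken loose, came free at about 71° of turn, and now lies in the yellow tray; the jar is still seated, the bystanders are upright where they stood, and the job is handed in (sign-off gave no verdict).

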